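# Lock a converter module into the test jig with its swing clamp

### The arm

A 6-joint arm with a two-finger parallel gripper is mounted at the origin on a cart in front of the work surface, level with it; the furniture and walls round the work are solid. World frame = base frame: x ahead of the robot, y to its left, z up, the work surface at z = 0. Lengths are in m, angles in rad, forces in N, time in s.
With the tool pointing down it reaches from about 0.35 to 0.975 m from the base axis. Payload 4.9 kg.
Tool frame: the origin (TCP) lies on the mounting face of the last link; the fingertips stand 173 mm ahead of it and the grasp point (between the pads) lies ctrl.pinch_z ahead of it (ctrl.pinch_z is the distance from the TCP to the grasp point, in m); z points along the fingers, y is the line along which they close (so a half turn about z gives the same grasp; the last joint's range is limited). The gripper opens to 85 mm and grips with 20 to 120 N. Pads are 22 mm wide; open, the fingers measure 114 mm over their backs; the gripper's body (76 mm by 85 mm) begins 54 mm behind the grasp point. The pads swing forward as they close: fully open they stand 13 mm farther back than shut.
Start: joints at [1.09, 0.053, 1.613, -0, 1.476, -0.119], TCP at [0.221, 0.585, 0.405] pointing down, gripper open.
Joint ranges: [-3.01, 3.01], [-1.01, 2.22], [0.06, 2.58], [-1.02, 4.17], [0.09, 2.62], [-3.14, 3.14]. Speed limits (rad/s): [2.57, 2.57, 3.14, 3.14, 3.14, 3.14].

### API

Orientations are given as a rotation vector (axis times angle).
In Python, from station import telemetry, eyes, ctrl gives the robot as it stands.
- The arm moves only by the tool apply_moves, never from a script. Its argument "plan" is a list of rows, each a list of 5 numbers: the finger opening in m, from 0 to 0.0854, then the shift along the tool's x, y, z in m, then the turn about the tool's z in rad. In form: [[jaw, x, y, z, roll], ...]. A call has 1 to 12 rows; each row is the pose to reach, as a shift and turn from the pose commanded when the call began, along the tool's axes at that moment; what a row does not reach only later rows make up. A row lasts 1/12 s, in which the tool goes at most 41.7 mm and 7.16 degrees, less where a joint would pass 70% of its speed; a pose out of reach is approached as far as the arm can. A call with a gripper value outside its range is refused whole. The fingers move at their own pace and stop on an object; "newtons" is the grip in N (left out, the last holds). Time passes only in rows, so rows that repeat a pose let the fingers close. It gives the time, the measured TCP pose, the force, the opening and the grip force at its end, in the units of the state.
- telemetry.get_obs(): the state, without advancing time (a new reading comes with each control period).
- eyes.get_image(name): name is "scene" or "side" or "wrist"; returns a dict with "img" (480x640x3 uint8, blue, green, red), "range_z" (480x640 float32, m along the optical axis (not along the pixel's ray), 0 where there is no reading), "K" (3x3 intrinsics, pixels), "pose" (4x4, takes a point from camera to world coordinates); the wrist camera has in their place "hand_eye" (4x4, takes a point from camera to tool coordinates, whose origin is the TCP and whose axes are the flange's). Camera axes: x right, y down, z forward; pixel columns grow to the right and rows downward; lengths in m; the calibration is good to about 2 mm. A picture is of the moment at which its call begins: read the wrist's pose just before it.
- ctrl.finish_job(): hands the job in; it is judged then, once.
Trained networks look in a picture, given as the dict that the camera call returned (one of the last four; its "shot" number tells which), for a name from the list of things; names that differ only in an ending like _2 or _b are one class to them, and where a whole thing is asked for, a point or a joint stands for the part that bears it (a point fixed in the world has none). Each returns a list of dicts, best first, with "confidence" (0 to 1); they miss things now and then, are a little off and sometimes report something else, mostly with a low value. They report only what shows in the picture. A call takes as long as a camera call. They do not tell look-alikes from the thing itself.
- eyes.search_frame(thing, picture): "box" ([left, top, right, bottom] in pixels, round what is visible of it).
- eyes.outline_of(thing, picture): "region" (480x640 bool, what is visible of it) and "box" ([left, top, right, bottom] in pixels, round what is visible of it).
- eyes.tip_of(thing, picture): "point" ([column, row] in pixels: a listed point, or the origin of a listed thing).
The state is a dict: "t": time; "q": joint angles; "dq": joint speeds; "effort": joint torques, N m; "tool_pos": TCP position; "tool_rot": TCP orientation; "contact_force": force on the tool from outside, world axes, zero at the start; "wrist_torque": the same for the moment, N m; "opening": finger opening in m; "grip_force": force on a finger pad.
Only numpy, scipy, OpenCV 4.12 (cv2) and the standard library are available. Lean on these libraries where they do the work, as an engineer would, in place of code of your own. Each camera call takes 0.05 s, during which the arm holds its last target. There are 200 camera calls.

### The job

Lay the power converter module flat in the nest of the test jig, its orange-dot end at the jig's orange dot. Then swing the red-knobbed clamp handle anticlockwise over the module, letting it climb its cam by itself, until it drops into the notch and presses the module fully down on the spring contacts. Go by feel: do not force the handle against the end of the notch or hold it down, and leave the other things on the desk where they are.

Things in the scene. Friction and masses are not known exactly. Their poses are not given: they have to be found in the camera images.
- jig: Test jig, fixed on the desk: grey base plate, top 12 mm above its underside, from x = -60 to 80 and y = -48 to 132 mm in its own frame (yaw 0: x away from the robot, y left). Origin: underside, below the clamp's post, whose cap (27 mm wide) reaches z = 68 mm. A brass cam ring (80 mm wide) sits round the post. The nest is 78 mm from the post along +y. Black socket at x 66, y 113, 24 mm high.
- nest (a point): Centre of the nest at base plate level, axes as the jig's. Four white corner guides, 13 mm high, bound a 62 (x) x 60 (y) mm pocket, 1 mm play a side, flared mouths; the +x and -x sides are open over 40 mm for the fingers. A sprung plate with gold pins stands 3 mm proud in it: a module laid in has its underside 3 mm above this point and goes down to 0 when pressed with about 5 N.
- nest_dot (a point): Where the module's orange dot belongs, seen from above: 21 mm from the nest's centre along the jig's +y. The painted orange dot on the base plate lies on the same line, 42 mm from the centre, outside the guides.
- post_axis (a point): Foot of the clamp's upright turning axis, at base plate level (12 mm above the jig's underside).
- module: Power converter module, about 0.1 kg: slab 60 (x) x 58 (y) x 13 (z) mm, aluminium plate on top, black middle, green board below. Origin: centre of the underside. Grip it from above across its 60 mm width (x). At the start it is at most 0.9 rad from its direction in the nest (its x along the jig's x, its y along the jig's y).
- module_dot (a point): Orange dot on the module's top face, 21 mm from its centre along its +y.
- clamp_turn (a joint): Handle angle, 0 to 0.1 at first, growing anticlockwise; at 0 the knob is 0.19 rad past the jig's -x, towards its +y. Cam: flat to 0.51, ramp to 0.96, level to a crest at 1.64, steep drop into a notch, hard end wall at 1.78; all shifted by the ring's unknown setting, +-0.38. Push at the knob: 3 to 7 N on the ramp, less on the level, none in the drop, then steeply rising at the wall.
- knob (a point): Middle of the upright red knob, 100 mm from the post's axis, 66 mm above the jig's underside at rest: 18 mm thick, 18 mm up and 18 mm down from here; the bar's top lies 23 mm below. A spring (11 to 17 N) presses the handle down; it rises by itself up to 10 mm on the cam and then drops 8 mm, so push the knob sideways and leave it free up and down.
- clamp_lift: The whole swing clamp: hub on the post, level steel bar with the red knob at one end and, 62 mm from the post on the other side, the rubber foot. Origin: on the post's axis, at the jig's underside, up to 10 mm higher when lifted. Its rollers run on the cam; a push of more than 14 N at the knob overloads them.
- black_case: Small black case 49 x 72 x 25 mm, a bystander; origin: underside centre.
- tweezers: Steel tweezers 14 x 122 x 9 mm lying on the desk, a bystander.
- solder_reel: Reel of solder, 56 mm wide, 44 mm high, a bystander behind the jig.
- orange_vial: Orange vial with black cap, 34 mm wide, 56 mm high, a bystander.
- red_driver: Small screwdriver with red handle, 161 mm long, a bystander.
There are look-alikes about, which are no part of the job. There is more than one size of the module; the job needs the largest.

How it is judged:
On the way:
1. the module lies in the nest on the spring contacts, right way round, with the clamp still swung away (horizontal distance between module_dot and nest_dot below 0.003 m and horizontal distance between module and nest below 0.003 m and z of module in the frame of nest below 0.006 m and value of joint clamp_turn below 0.7 rad and contact force between the fingers and module below 0.1 N), for 0.3 s.
At the end, for the whole second after the job is handed in: The module lies in the nest (centre and dot within 3 mm of their places, dot at the jig's dot) and is pressed down to within 1.5 mm of the base plate by the clamp, whose handle stands in its notch (turned by more than 1.1 rad), all at rest and let go (horizontal distance between module_dot and nest_dot below 0.003 m and horizontal distance between module and nest below 0.003 m and z of module in the frame of nest below 0.0015 m and value of joint clamp_turn above 1.1 rad and linear speed of module below 0.01 m/s and velocity of joint clamp_turn below 0.05 rad/s); the robot touches nothing.
It fails at once if the handle was forced: more than 50 N between the swing clamp's rollers and the jig's cam ring (about 18 N at the knob) (contact force between jig and clamp_lift above 50 N).
It fails at once if a bystander (black case, tweezers, solder reel, orange vial, red screwdriver) was pushed away by more than 20 mm (distance of any of black_case, tweezers, solder_reel, orange_vial, red_driver from where it was at the start of the episode above 0.02 m).
It also fails if it takes over 72 s, if anything falls off the work surface, if the arm or the gripper's body presses on something with over 40 N, if the wrist force passes 120 N, or if a joint passes its speed limit or range.

## Working session

There is one attempt and no reset: what is moved stays moved. The work goes in short steps, Python scripts to look and compute and a tool call to move; the robot and the scene stay as the last step left them, time stands still between calls to the robot, and variables do not carry over. Pictures are saved under pics/ and viewed, at most 10 in all, crops included, and the job is handed in when it is done.

Besides the shell and the picture viewer there is one more tool, called after "Emit:" by a JSON object that holds its "name" and its "arguments", one argument or row to a line. apply_moves: Moves the arm, as the interface text tells. Its arguments: {"type":"object","properties":{"plan":{"type":"array","items":{"type":"array","items":{"type":"number"}}},"newtons":{"type":"number"}},"required":["plan"]}

```bash
mkdir -p pics; ls; cat > h.py <<'E'
import numpy as np, cv2
from scipy.spatial.transform import Rotation as R
from station import telemetry, eyes, ctrl
def tool():
    o=telemetry.get_obs(); T=np.eye(4); T[:3,:3]=R.from_rotvec(o["tool_rot"]).as_matrix(); T[:3,3]=o["tool_pos"]; return o,T
def shot(n):
    o,T=tool(); p=eyes.get_image(n); p["W"]=p["pose"] if n!="wrist" else T@p["hand_eye"]; return p
def cloud(p):
    z=p["range_z"]; v,u=np.mgrid[:480,:640]; K=p["K"]
    P=np.stack([(u-K[0,2])/K[0,0]*z,(v-K[1,2])/K[1,1]*z,z],-1)
    return P@p["W"][:3,:3].T+p["W"][:3,3]
def at_z(p,uv,z):
    K=p["K"]; d=p["W"][:3,:3]@np.array([(uv[0]-K[0,2])/K[0,0],(uv[1]-K[1,2])/K[1,1],1]); c=p["W"][:3,3]
    return c+d*(z-c[2])/d[2]
E
python3 - <<'E'
from h import *
o,T=tool(); print(o, T.round(3), ctrl.pinch_z)
ims=[]
for n in ("scene","side"):
    p=shot(n); c=cloud(p); cv2.imwrite(f"pics/{n}0.png",p["img"]); print(n,p["W"].round(3))
    for t in ("module","jig","knob","module_dot","nest","nest_dot","post_axis","black_case","tweezers","solder_reel","orange_vial","red_driver"):
        pt = t in("knob","module_dot","nest","nest_dot","post_axis")
        for r in (eyes.tip_of if pt else eyes.search_frame)(t,p)[:4]:
            b=np.array(r["point"] if pt else r["box"]); m=b if pt else (b[:2]+b[2:])/2
            print(t,b.round(0),round(r["confidence"],2),c[int(m[1]),int(m[0])].round(3))
E
```

```text
pics
{'t': 0.0, 'q': array([ 1.09001549e+00,  5.33720518e-02,  1.61428659e+00, -4.36212140e-05,
        1.47595547e+00, -1.19008918e-01]), 'dq': array([ 1.50681120e-03, -1.71203795e-03, -2.18261230e-04, -1.47557620e-03,
        2.09403323e-04, -2.19283175e-05]), 'effort': array([-1.01373367e-03, -3.93705046e+01, -3.70165014e+01, -2.11452170e-04,
        7.35145120e-03,  1.18494646e-05]), 'tool_pos': array([0.22109552, 0.58430872, 0.40345765]), 'tool_rot': array([-5.65069447e-01, -3.08978970e+00,  3.05318029e-03]), 'contact_force': array([-0.54733951,  0.80933058,  0.16077939]), 'wrist_torque': array([ 0.00405629, -0.01760464, -0.00376433]), 'grip_force': 0.0, 'opening': 0.08546033088818927} [[-0.935  0.354 -0.001  0.221]
 [ 0.354  0.935 -0.002  0.584]
 [ 0.    -0.002 -1.     0.403]
 [ 0.     0.     0.     1.   ]] 0.1547
scene [[ 0.645 -0.538  0.542 -0.079]
 [-0.764 -0.465  0.447 -0.485]
 [ 0.011 -0.703 -0.711  0.892]
 [ 0.     0.     0.     1.   ]]
module [242. 281. 264. 301.] 0.73 [0.387 0.091 0.015]
module [322. 281. 353. 314.] 0.7 [ 0.488 -0.047  0.011]
module [398. 382. 432. 409.
[... 1263 characters left out ...]
8 [ 0.418 -0.302  0.006]
nest [277. 308.] 0.79 [0.579 0.221 0.018]
nest [336. 294.] 0.72 [0.469 0.189 0.082]
nest [267. 314.] 0.57 [0.587 0.241 0.017]
nest [375. 250.] 0.49 [ 0.479 -0.02   0.013]
nest_dot [267. 314.] 0.73 [0.587 0.241 0.017]
post_axis [306. 287.] 0.63 [0.55  0.155 0.027]
black_case [422. 206. 447. 233.] 0.82 [ 0.4   -0.163  0.025]
black_case [262. 369. 277. 401.] 0.43 [0.488 0.391 0.042]
tweezers [295. 216. 311. 236.] 0.49 [ 0.66  -0.027  0.001]
solder_reel [256. 202. 283. 232.] 0.65 [0.724 0.012 0.034]
orange_vial [262. 369. 279. 402.] 0.74 [0.488 0.389 0.04 ]
red_driver [338. 383. 348. 394.] 0.57 [0.383 0.324 0.019]
red_driver [280. 255. 340. 310.] 0.31 [0.54  0.155 0.046]
```

```bash
python3 - <<'E'
from h import *
p=shot("scene"); im=p["img"]
cv2.imwrite("pics/s1.png",cv2.resize(im[170:430,150:470],(738,600),interpolation=cv2.INTER_CUBIC))
c=cloud(p)
for r in eyes.outline_of("module",p):
    P=c[r["region"]]; P=P[(P[:,2]>0.005)&(P[:,2]<.03)]
    if len(P)<30: continue
    print(r["box"],r["confidence"],len(P),np.median(P[:,2]),cv2.minAreaRect((P[:,:2]*1000).astype(np.float32)))
E
```

```text
[239.4, 281.0, 267.0, 299.4] 0.88 374 0.012976346669965555 ((395.9764709472656, 102.05014038085938), (47.15692901611328, 42.768882751464844), 35.820106506347656)
[320.8, 281.7, 352.9, 313.3] 0.78 721 0.014007892155687984 ((489.7770690917969, -44.90961456298828), (64.39781951904297, 57.85198211669922), 26.697654724121094)
[399.4, 383.0, 429.4, 410.3] 0.58 561 0.010638394033824716 ((409.1442565917969, -286.5060729980469), (46.54989242553711, 41.57133483886719), 24.81369400024414)
```

View pics/s1.png

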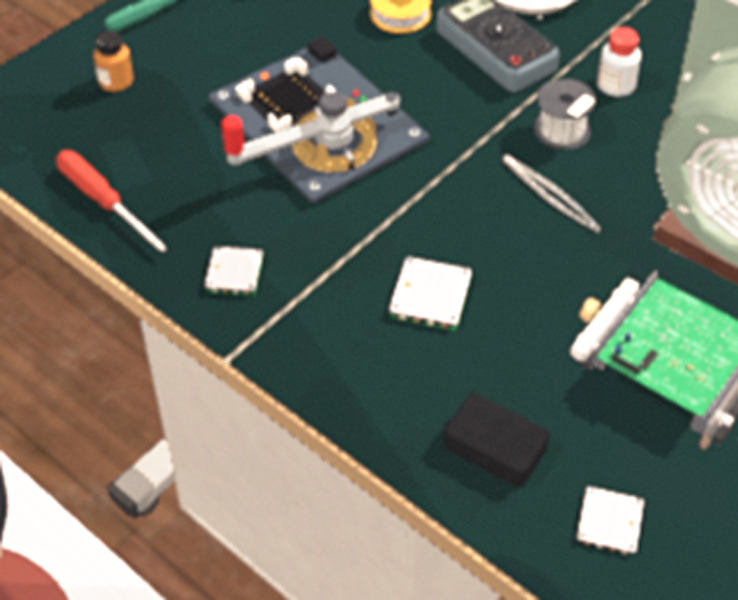

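Candidates in the scene image: (253,291), (337,297) and (415,395). The middle one measures 64x58 mm and the others about 47x43 mm, so (337,297) is the largest. I'll confirm it in a wrist crop. First I'll pass over the jig for a close look.

Emit:
{"name": "apply_moves", "arguments": {
  "plan": [
    [0.085, -0.41, -0.29, 0.02, 0.74],
    [0.085, -0.41, -0.29, 0.02, 0.74],
    [0.085, -0.41, -0.29, 0.02, 0.74],
    [0.085, -0.41, -0.29, 0.02, 0.74],
    [0.085, -0.41, -0.29, 0.02, 0.74],
    [0.085, -0.41, -0.29, 0.02, 0.74],
    [0.085, -0.41, -0.29, 0.02, 0.74],
    [0.085, -0.41, -0.29, 0.02, 0.74],
    [0.085, -0.41, -0.29, 0.02, 0.74],
    [0.085, -0.41, -0.29, 0.02, 0.74],
    [0.085, -0.41, -0.29, 0.02, 0.74],
    [0.085, -0.41, -0.29, 0.02, 0.74]
  ]
}}

```text
t: 2.4
tool_pos: [0.5013, 0.1684, 0.3851]
tool_rot: [1.644, 2.676, 0.001]
contact_force: [0.7, 0.8, -0.2]
opening: 0.085
grip_force: 0.0
```

```bash
python3 - <<'E'
from h import *
o,T=tool(); print(o["t"],T.round(3))
p=shot("wrist"); print(p["hand_eye"].round(3),p["K"]); c=cloud(p); cv2.imwrite("pics/w1.png",p["img"])
np.savez("w1.npz",img=p["img"],c=c,W=p["W"],K=p["K"])
for t in ("knob","nest","nest_dot","post_axis"):
    for r in eyes.tip_of(t,p)[:3]:
        b=np.array(r["point"]); print(t,b.round(1),round(r["confidence"],2),c[int(b[1]),int(b[0])].round(4))
E
```

```text
2.4 [[-0.452  0.892  0.001  0.501]
 [ 0.892  0.452  0.     0.168]
 [-0.     0.001 -1.     0.385]
 [ 0.     0.     0.     1.   ]]
[[-0.    -0.963 -0.268  0.067]
 [ 1.    -0.    -0.001  0.001]
 [ 0.001 -0.268  0.963  0.03 ]
 [ 0.     0.     0.     1.   ]] [[372.89580607   0.         320.85907472]
 [  0.         372.89580607 238.02211856]
 [  0.           0.           1.        ]]
knob [299.2 197.2] 0.88 [0.4774 0.1821 0.0854]
knob [363.8 257.3] 0.36 [0.5512 0.153  0.0456]
nest [424.9 201.2] 0.73 [0.582  0.2187 0.0185]
nest_dot [441.7 184.9] 0.91 [0.5884 0.2389 0.0164]
post_axis [370.  260.6] 0.94 [0.5588 0.1527 0.0428]
```

View pics/w1.png

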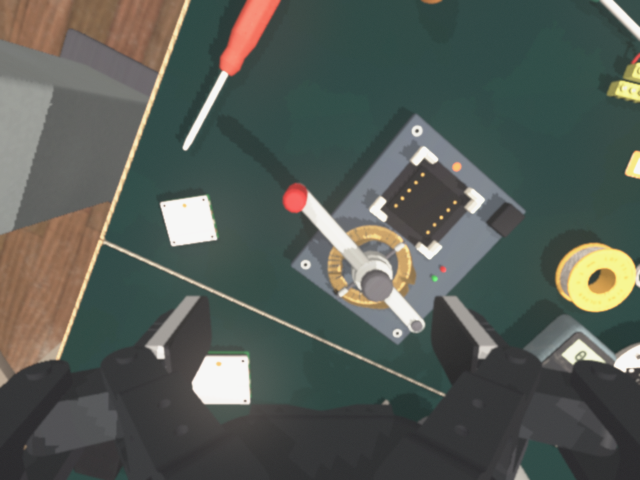

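The image shows the jig with plate corners near (417,113), (524,211), (401,343) and (292,265), and its orange dot at (457,167). The large module is at (221,378), with its dot at (219,364). I'll fit the jig pose and move on to the module.

```bash
python3 - <<'E'
from h import *
d=np.load("w1.npz"); p={k:d[k] for k in d}; im=p["img"]; hsv=cv2.cvtColor(im,cv2.COLOR_BGR2HSV)
def cents(m,lo):
    n,l,s,c=cv2.connectedComponentsWithStats(m.astype(np.uint8)); return [(s[i,4],c[i]) for i in range(1,n) if s[i,4]>lo]
sub=np.zeros((480,640),bool); sub[100:350,285:530]=1
ora=[c for a,c in cents(sub&(hsv[...,0]<20)&(hsv[...,1]>130)&(hsv[...,2]>180)&(np.mgrid[:480,:640][1]>430),20)]
wh=cents(sub&(hsv[...,1]<40)&(hsv[...,2]>205),40)
print(ora,[(a,c.round(1)) for a,c in wh])
# plate outline: slate blue colour vs. green desk -> corner refine
g=cv2.cvtColor(im,cv2.COLOR_BGR2GRAY)
img=np.array([[417,113],[524,211],[401,343],[292,265]],np.float32)
cr=cv2.cornerSubPix(g,img.reshape(-1,1,2).copy(),(6,6),(-1,-1),(3,50,.01)).reshape(-1,2); print(cr)
J=np.array([[-60,132],[80,132],[80,-48],[-60,-48]])/1000.
def fit(J,Wp):
    a,b=J.mean(0),Wp.mean(0); j=(J-a)@[1,1j]; w=(Wp-b)@[1,1j]; th=np.angle(np.vdot(j,w)); r=np.array([[np.cos(th),-np.sin(th)],[np.sin(th),np.cos(th)]])
    t=b-r@a; print("yaw",th,"post",t.round(4),"nest",(r@[0,.078]+t).round(4),"res mm",((J@r.T+t-Wp)*1000).round(1).tolist()); return r,t
Wp=np.array([at_z(p,c,.012)[:2] for c in cr]); fit(J,Wp)
if ora: fit(np.vstack([J,[0,.12]]),np.vstack([Wp,at_z(p,ora[0],.012)[:2]]))
for zz in (0.025,): print("guides",[at_z(p,c,zz)[:2].round(4) for a,c in wh])
print("cap",at_z(p,(377,285),.068).round(4),"knob",at_z(p,(294,199),.084).round(4))
E
```

```text
[array([456.13793103, 166.34482759])] [(np.int32(71), array([416.6, 130.5])), (np.int32(257), array([423.9, 156. ])), (np.int32(260), array([474.2, 200.4])), (np.int32(1705), array([342.1, 239.8])), (np.int32(234), array([378.6, 208.9])), (np.int32(239), array([429.2, 249.5])), (np.int32(57), array([305. , 264.1])), (np.int32(610), array([402.2, 308.3])), (np.int32(48), array([397.1, 332.6]))]
[[415.35394  113.222404]
 [524.91754  213.2381  ]
 [396.70486  338.84595 ]
 [290.38965  265.27878 ]]
yaw -0.21166042240627192 post [0.5679 0.1412] nest [0.5843 0.2174] res mm [[-0.4, 1.3], [-0.6, 2.2], [2.7, -5.0], [-1.6, 1.4]]
yaw -0.2122958090226447 post [0.568  0.1413] nest [0.5845 0.2175] res mm [[-0.2, 1.4], [-0.5, 2.2], [2.7, -4.9], [-1.6, 1.5], [-0.4, -0.3]]
guides [array([0.543 , 0.2679]), array([0.5595, 0.2525]), array([0.6196, 0.2396]), array([0.5314, 0.154 ]), array([0.5472, 0.1943]), array([0.6077, 0.1821]), array([0.5114, 0.1173]), array([0.6154, 0.1191]), array([0.6241, 0.0942])]
cap [0.5674 0.1423 0.068 ] knob [0.4749 0.1788 0.084 ]
```

Emit:
{"name": "apply_moves", "arguments": {
  "plan": [
    [0.085, -0.11, -0.08, 0.02, 0],
    [0.085, -0.21, -0.1, 0.03, 0],
    [0.085, -0.21, -0.1, 0.03, 0],
    [0.085, -0.21, -0.1, 0.03, 0],
    [0.085, -0.21, -0.1, 0.03, 0],
    [0.085, -0.21, -0.1, 0.03, 0],
    [0.085, -0.21, -0.1, 0.03, 0],
    [0.085, -0.21, -0.1, 0.03, 0]
  ]
}}

```text
t: 3.32
tool_pos: [0.5062, -0.0618, 0.3546]
tool_rot: [-1.645, -2.676, -0.001]
contact_force: [0.5, 0.3, 0.6]
opening: 0.0849
grip_force: 0.0
```

```bash
cat > mod.py <<'E'
from h import *
def measure(p,name):
    c=cloud(p); best=None
    for r in eyes.outline_of("module",p)[:4]:
        m=r["region"]&(c[...,2]>.008)&(c[...,2]<.03); m=cv2.erode(m.astype(np.uint8),np.ones((3,3)))>0
        if m.sum()<100: continue
        hsv=cv2.cvtColor(p["img"],cv2.COLOR_BGR2HSV); top=(r["region"]&(hsv[...,2]>150)&(hsv[...,1]<120)).astype(np.uint8)
        top=cv2.morphologyEx(top,cv2.MORPH_CLOSE,np.ones((7,7)))
        v,u=np.nonzero(top); P=np.array([at_z(p,(a,b),.013)[:2] for a,b in zip(u,v)])*1000
        print(r["box"],round(r["confidence"],2),cv2.minAreaRect(P.astype(np.float32)))
    for r in eyes.tip_of("module_dot",p)[:3]: print("dot",r["point"],round(r["confidence"],2),at_z(p,r["point"],.013).round(4))
E
python3 - <<'E'
from mod import *
o,T=tool(); print(T.round(4)); p=shot("wrist"); measure(p,"m"); cv2.imwrite("pics/w2.png",p["img"])
E
```

```text
[[-4.517e-01  8.922e-01 -4.000e-04  5.062e-01]
 [ 8.922e-01  4.517e-01  8.000e-04 -6.180e-02]
 [ 9.000e-04 -0.000e+00 -1.000e+00  3.546e-01]
 [ 0.000e+00  0.000e+00  0.000e+00  1.000e+00]]
[274.5, 154.9, 350.3, 227.3] 0.89 ((489.923095703125, -45.32609939575195), (60.95134735107422, 58.7673225402832), 25.88611602783203)
dot [570.4, 273.2] 0.67 [ 0.728  -0.0076  0.013 ]
dot [312.7, 162.8] 0.62 [ 0.4805 -0.0247  0.013 ]
dot [313.8, 188.8] 0.25 [ 0.4908 -0.0434  0.013 ]
```

View pics/w2.png

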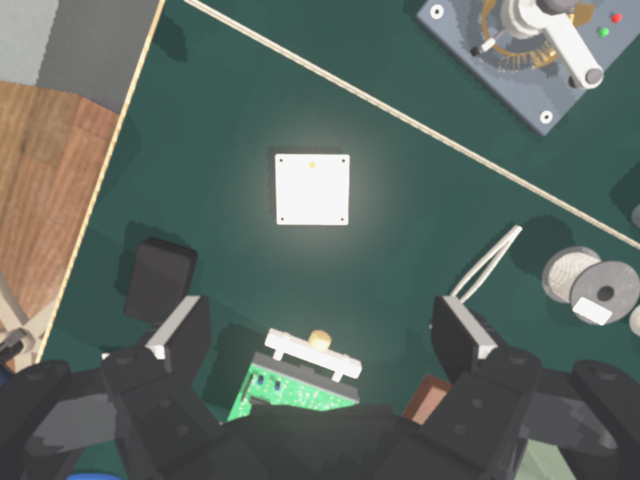

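The picture confirms the target: the module at (312,190), 61x58.8 mm, with its dot at (312,164) on the +y edge. I'll descend and check the fingertip reach from the range image.

Emit:
{"name": "apply_moves", "arguments": {
  "plan": [
    [0.085, 0.022, -0.007, 0.04, 0.017],
    [0.085, 0.022, -0.007, 0.08, 0.017],
    [0.085, 0.022, -0.007, 0.12, 0.017],
    [0.085, 0.022, -0.007, 0.15, 0.017],
    [0.085, 0.022, -0.007, 0.15, 0.017],
    [0.085, 0.022, -0.007, 0.15, 0.017]
  ]
}}

```text
t: 3.97
tool_pos: [0.4894, -0.0443, 0.2037]
tool_rot: [-1.662, -2.661, 0.002]
contact_force: [0.2, -0.5, 1.0]
opening: 0.0851
grip_force: 0.0
```

```bash
python3 - <<'E'
from mod import *
o,T=tool(); print(T[:3,3].round(4)); p=shot("wrist"); measure(p,"m"); cv2.imwrite("pics/w3.png",p["img"])
c=cloud(p)-T[:3,3]; c=c@T[:3,:3]
for s in (-1,1):
    m=(np.abs(c[...,0])<.03)&(s*c[...,1]>.035)&(s*c[...,1]<.062)&(c[...,2]<.185)&(p["range_z"]>0)
    print(s,m.sum(),np.percentile(c[m][:,2],[50,90,99,100]).round(4),np.percentile(s*c[m][:,1],[0,5,50]).round(4))
E
```

```text
[ 0.4894 -0.0443  0.2037]
[255.5, 222.1, 386.4, 343.9] 0.83 ((489.6546936035156, -44.79619598388672), (59.687137603759766, 58.34682846069336), 26.554208755493164)
dot [320.8, 242.1] 0.68 [ 0.4803 -0.0254  0.013 ]
-1 14956 [0.1072 0.1412 0.1564 0.1606] [0.035  0.0374 0.0513]
1 13798 [0.1075 0.1424 0.1566 0.1603] [0.035  0.0378 0.0492]
```

Emit:
{"name": "apply_moves", "arguments": {
  "newtons": 40,
  "plan": [
    [0.085, 0, 0, 0.02, 0],
    [0.085, 0, 0, 0.034, 0],
    [0.085, 0, 0, 0.034, 0],
    [0.05, 0, 0, 0.034, 0],
    [0.05, 0, 0, 0.034, 0],
    [0.05, 0, 0, 0.034, 0],
    [0.05, 0, 0, 0.034, 0],
    [0.05, 0, 0, 0.034, 0],
    [0.05, 0, 0, 0.034, 0]
  ]
}}

```text
t: 4.87
tool_pos: [0.4915, -0.0461, 0.1733]
tool_rot: [1.665, 2.659, 0.002]
contact_force: [-0.2, 0.1, 6.8]
opening: 0.0586
grip_force: 43.9
```

Emit:
{"name": "apply_moves", "arguments": {
  "plan": [
    [0.05, 0, 0, -0.02, 0],
    [0.05, 0, 0, -0.06, 0],
    [0.05, 0, 0, -0.1, 0],
    [0.05, 0.02, 0.02, -0.12, 0.1],
    [0.05, 0.045, 0.045, -0.12, 0.2],
    [0.05, 0.07, 0.07, -0.12, 0.3],
    [0.05, 0.1, 0.1, -0.12, 0.4],
    [0.05, 0.125, 0.125, -0.12, 0.5],
    [0.05, 0.155, 0.155, -0.12, 0.6],
    [0.05, 0.18, 0.185, -0.12, 0.663],
    [0.05, 0.194, 0.2, -0.12, 0.663],
    [0.05, 0.194, 0.2, -0.12, 0.663]
  ]
}}

```text
t: 5.87
tool_pos: [0.5861, 0.2198, 0.2917]
tool_rot: [-2.439, -1.98, -0.004]
contact_force: [-0.1, -0.1, -1.2]
opening: 0.0586
grip_force: 43.8
```

```bash
python3 - <<'E'
from mod import *
o,T=tool(); print(o["t"],T.round(4),o["grip_force"],o["opening"]); p=shot("wrist"); cv2.imwrite("pics/w4.png",p["img"]); np.savez("w4.npz",img=p["img"],W=p["W"],K=p["K"],c=cloud(p))
for t in ("module_dot","nest","nest_dot"):
    for r in eyes.tip_of(t,p)[:2]: print(t,r["point"],round(r["confidence"],2))
E
```

```text
5.8667 [[ 0.2054  0.9787  0.002   0.5861]
 [ 0.9787 -0.2055  0.0017  0.2198]
 [ 0.0021  0.0016 -1.      0.2917]
 [ 0.      0.      0.      1.    ]] 43.76765549182892 0.058593440534642875
module_dot [318.3, 257.4] 0.89
module_dot [99.0, 412.0] 0.58
nest [315.8, 242.1] 0.67
nest_dot [317.4, 211.8] 0.79
```

View pics/w4.png

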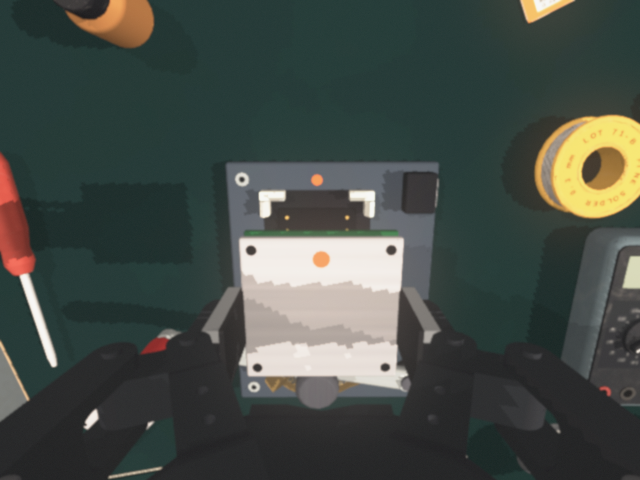

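The module is held square, with its dot at (321,259) toward the jig dot at (317,180). I'll compute the fine offset.

```bash
python3 - <<'E'
from h import *
d=np.load("w4.npz"); p={k:d[k] for k in d}; o,T=tool(); im=p["img"]; hsv=cv2.cvtColor(im,cv2.COLOR_BGR2HSV)
print(T[:3,3].round(4))
c=p["c"]; print("top z",[np.median(c[v-4:v+5,u-4:u+5,2]).round(4) for u,v in((290,280),(350,280),(320,340),(280,360))])
ztop=np.median(c[300:340,280:360,2])
holes=[]
for n,box in {"dotm":(300,245,340,275),"dotj":(307,170,327,190)}.items():
    m=np.zeros((480,640),bool); m[box[1]:box[3],box[0]:box[2]]=1
    m&=(hsv[...,1]>120)&(hsv[...,0]<22)&(hsv[...,2]>150); v,u=np.nonzero(m); print(n,u.mean(),v.mean(),at_z(p,(u.mean(),v.mean()),ztop if n=="dotm" else .012)[:2].round(4))
g=hsv[...,2]
H=[]
for (a,b) in((251,251),(391,250),(257,368),(385,367)):
    w=(g[b-8:b+9,a-8:a+9]<100); v,u=np.nonzero(w); H.append(at_z(p,(a-8+u.mean(),b-8+v.mean()),ztop)[:2])
H=np.array(H); print("holes",H.round(4).tolist(),"centre",H.mean(0).round(4),"yaws",[np.arctan2(*(x)[::-1]).round(4) for x in (H[1]-H[0],H[3]-H[2])], [(-np.arctan2(*x)).round(4) for x in (H[0]-H[2],H[1]-H[3])], np.linalg.norm(H[1]-H[0]))
m=(hsv[...,1]<50)&(g>190); m[:180]=0;m[222:]=0
for lo,hi in((255,290),(345,380)):
    mm=m.copy(); mm[:,:lo]=0; mm[:,hi:]=0; v,u=np.nonzero(mm); print("guide",u.min(),u.max(),v.min(),v.max(),at_z(p,(u.mean(),v.mean()),.025)[:2].round(4))
E
```

```text
[0.585  0.2153 0.2908]
top z [np.float64(0.1319), np.float64(0.1317), np.float64(0.1317), np.float64(0.1318)]
dotm 320.94972067039106 258.9441340782123 [0.5922 0.2428]
dotj 316.64285714285717 179.6530612244898 [0.5928 0.2582]
holes [[0.5679, 0.2515], [0.6179, 0.2411], [0.5579, 0.2035], [0.6079, 0.1932]] centre [0.5879 0.2223] yaws [np.float64(-0.2053), np.float64(-0.2042)] [np.float64(-0.2046), np.float64(-0.2059)] 0.051054545846051375
guide 259 284 191 217 [0.5604 0.2529]
guide 350 374 191 217 [0.6208 0.2404]
```

Emit:
{"name": "apply_moves", "arguments": {
  "plan": [
    [0.05, 0, 0, 0.05, 0],
    [0.05, 0, 0, 0.05, 0],
    [0.05, 0, 0, 0.05, 0],
    [0.05, 0, 0, 0.05, 0],
    [0.05, 0, 0, 0.05, 0]
  ]
}}

```text
t: 6.48
tool_pos: [0.5858, 0.2157, 0.2424]
tool_rot: [2.443, 1.974, 0.003]
contact_force: [0.5, -0.7, -0.6]
opening: 0.0586
grip_force: 43.8
```

```bash
python3 - <<'E'
from h import *
o,T=tool(); print(T.round(4)); p=shot("wrist"); im=p["img"]; hsv=cv2.cvtColor(im,cv2.COLOR_BGR2HSV); c=cloud(p)
ztop=np.median(c[300:340,280:360,2]); print(ztop)
m=(hsv[...,1]>120)&(hsv[...,0]<22)&(hsv[...,2]>150)
n,l,s,ce=cv2.connectedComponentsWithStats(m.astype(np.uint8))
for i in range(1,n):
    if s[i,4]>25 and 250<ce[i][0]<390: print(ce[i].round(1),s[i,4],"top",at_z(p,ce[i],ztop)[:2].round(4),"plate",at_z(p,ce[i],.012)[:2].round(4))
print(telemetry.get_obs()["tool_pos"].round(4))
cv2.imwrite("pics/w5.png",im)
E
```

```text
[[ 2.102e-01  9.776e-01  2.100e-03  5.858e-01]
 [ 9.776e-01 -2.102e-01  5.000e-04  2.157e-01]
 [ 9.000e-04  1.900e-03 -1.000e+00  2.424e-01]
 [ 0.000e+00  0.000e+00  0.000e+00  1.000e+00]]
0.08249212646692158
[314. 182.] 146 top [0.5956 0.2665] plate [0.5927 0.2583]
[320.8 258.9] 172 top [0.5921 0.2386] plate [0.5872 0.2152]
[0.586  0.2159 0.2429]
```

Emit:
{"name": "apply_moves", "arguments": {
  "plan": [
    [0.05, -0.0017, -0.0034, 0.01, 0],
    [0.05, -0.0017, -0.0034, 0.025, 0],
    [0.05, -0.0017, -0.0034, 0.037, 0],
    [0.05, -0.0017, -0.0034, 0.037, 0],
    [0.05, -0.0017, -0.0034, 0.037, 0],
    [0.05, -0.0017, -0.0034, 0.037, 0]
  ]
}}

```text
t: 7.03
tool_pos: [0.5818, 0.2153, 0.2042]
tool_rot: [2.443, 1.975, 0.001]
contact_force: [0.1, -0.2, -0.6]
opening: 0.0588
grip_force: 43.8
```

```bash
python3 - <<'E'
from h import *
o,T=tool(); print(T.round(4)); p=shot("wrist"); im=p["img"]; hsv=cv2.cvtColor(im,cv2.COLOR_BGR2HSV); c=cloud(p)
ztop=np.median(c[300:340,280:360,2]); print(ztop)
m=(hsv[...,1]>120)&(hsv[...,0]<22)&(hsv[...,2]>150)
n,l,s,ce=cv2.connectedComponentsWithStats(m.astype(np.uint8))
for i in range(1,n):
    if s[i,4]>25 and 250<ce[i][0]<390: print(ce[i].round(1),s[i,4],"top",at_z(p,ce[i],ztop)[:2].round(4),"plate",at_z(p,ce[i],.012)[:2].round(4))
cv2.imwrite("pics/w6.png",cv2.resize(im[120:420,170:470],(600,600),interpolation=cv2.INTER_CUBIC))
E
```

```text
[[ 2.093e-01  9.778e-01  5.000e-04  5.818e-01]
 [ 9.778e-01 -2.093e-01  1.000e-04  2.153e-01]
 [ 3.000e-04  5.000e-04 -1.000e+00  2.042e-01]
 [ 0.000e+00  0.000e+00  0.000e+00  1.000e+00]]
0.044273344898575526
[322.1 189.7] 225 top [0.5935 0.2628] plate [0.5927 0.2583]
[320.8 258.9] 164 top [0.5878 0.2381] plate [0.5855 0.2274]
[264.3 393.9] 113 top [0.5531 0.1862] plate [0.5421 0.1625]
[376.4 397.2] 152 top [0.5975 0.175 ] plate [0.5976 0.1486]
```

View pics/w6.png

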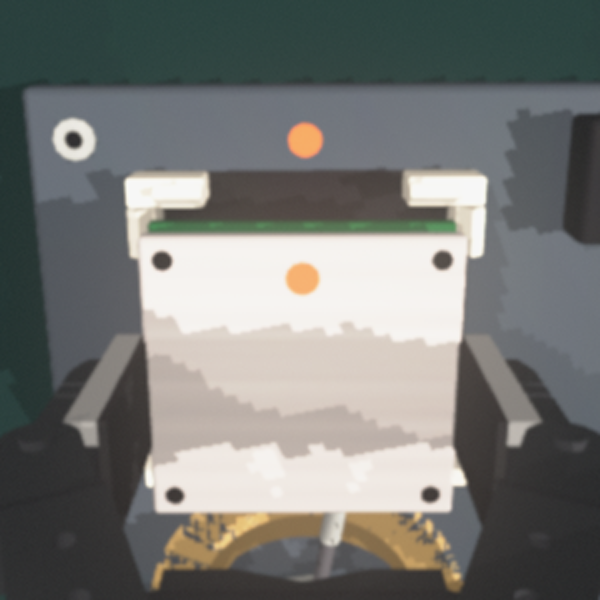

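The picture shows the module centred between the guides with the dots in line, within about 0.6 mm. Lowering it now.

Emit:
{"name": "apply_moves", "arguments": {
  "plan": [
    [0.05, 0.0, 0.0005, 0.004, 0],
    [0.05, 0, 0.0005, 0.007, 0],
    [0.05, 0, 0.0005, 0.01, 0],
    [0.05, 0, 0.0005, 0.013, 0],
    [0.05, 0, 0.0005, 0.015, 0],
    [0.05, 0, 0.0005, 0.015, 0],
    [0.05, 0, 0.0005, 0.015, 0]
  ]
}}

```text
t: 7.67
tool_pos: [0.5822, 0.2151, 0.1891]
tool_rot: [-2.443, -1.975, 0.0]
contact_force: [-1.9, -0.6, 1.8]
opening: 0.0588
grip_force: 44.1
```

Emit:
{"name": "apply_moves", "arguments": {
  "plan": [
    [0.05, 0, 0, 0.001, 0],
    [0.064, 0, 0, 0.001, 0],
    [0.07, 0, 0, 0.001, 0],
    [0.075, 0, 0, 0.001, 0],
    [0.075, 0, 0, 0.001, 0],
    [0.075, 0, 0, -0.02, 0],
    [0.075, 0, 0, -0.05, 0],
    [0.075, 0, 0, -0.07, 0],
    [0.075, 0, 0, -0.07, 0],
    [0.075, 0, 0, -0.07, 0]
  ]
}}

```text
t: 8.5
tool_pos: [0.5827, 0.2152, 0.2607]
tool_rot: [2.442, 1.974, 0.005]
contact_force: [-0.4, -0.3, -0.3]
opening: 0.0752
grip_force: 0.0
```

```bash
python3 - <<'E'
from h import *
o,T=tool(); print(T.round(4)); p=shot("wrist"); im=p["img"]; hsv=cv2.cvtColor(im,cv2.COLOR_BGR2HSV); c=cloud(p)
m=(hsv[...,1]>120)&(hsv[...,0]<22)&(hsv[...,2]>150)
n,l,s,ce=cv2.connectedComponentsWithStats(m.astype(np.uint8))
for i in range(1,n):
    u,v=ce[i].astype(int)
    if s[i,4]>25 and 250<ce[i][0]<390: print(ce[i].round(1),s[i,4],c[v,u].round(4),"top",at_z(p,ce[i],.028)[:2].round(4),"plate",at_z(p,ce[i],.012)[:2].round(4))
for r in eyes.outline_of("module",p)[:1]:
    q=cv2.erode(r["region"].astype(np.uint8),np.ones((9,9)))>0; P=c[q]; A=np.c_[P[:,:2]-P[:,:2].mean(0),np.ones(len(P))]; print(r["box"],"plane",np.linalg.lstsq(A,P[:,2],rcond=None)[0].round(4))
pl=c[...,2][140:165,240:300]; print("plate z",np.median(pl))
cv2.imwrite("pics/w7.png",im)
E
```

```text
[[ 2.094e-01  9.778e-01  3.600e-03  5.827e-01]
 [ 9.778e-01 -2.094e-01  9.000e-04  2.152e-01]
 [ 1.600e-03  3.400e-03 -1.000e+00  2.607e-01]
 [ 0.000e+00  0.000e+00  0.000e+00  1.000e+00]]
[318.9 176.5] 126 [0.5923 0.259  0.0142] top [0.5931 0.26  ] plate [0.5927 0.2584]
[318.6 219. ] 75 [0.5879 0.2384 0.0308] top [0.588  0.2372] plate [0.5872 0.2337]
[344.7 312.9] 30 [0.5903 0.1718 0.0145] top [0.5911 0.1779] plate [0.5906 0.1698]
[360.2 322.2] 37 [0.599  0.1635 0.0161] top [0.5991 0.1699] plate [0.5991 0.1611]
[294.3 327.5] 133 [0.5571 0.1687 0.0155] top [0.5596 0.1749] plate [0.5565 0.1665]
[268.7 351.3] 276 [0.5365 0.1552 0.0153] top [0.5405 0.1624] plate [0.5359 0.153 ]
[373.9 342. ] 36 [0.6046 0.1472 0.0152] top [0.6048 0.155 ] plate [0.6053 0.145 ]
[372.5 369.9] 152 [0.6005 0.1273 0.015 ] top [0.6005 0.1359] plate [0.6007 0.1244]
[267.6, 202.1, 372.7, 304.6] plane [0.0531 0.2204 0.0321]
plate z 0.003210107256676767
```

View pics/w7.png

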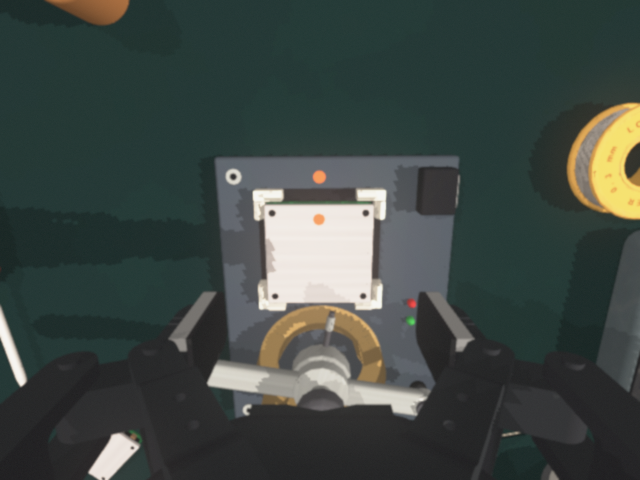

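The module sits inside the four guides, with its dot (319,219) in line with the jig dot (319,176). I'll check that it is level and locate the knob.

```bash
python3 - <<'E'
from h import *
o,T=tool(); p=shot("wrist"); c=cloud(p); print(o["t"],T[:3,3].round(4))
for u,v in((278,222),(360,222),(278,290),(360,290),(318,255),(225,260),(420,240)): print(u,v,np.median(c[v-5:v+6,u-5:u+6].reshape(-1,3),0).round(4))
for n in("side","scene"):
    q=shot(n); c=cloud(q)
    for r in eyes.tip_of("knob",q)[:1]: b=r["point"]; print(n,b,r["confidence"],c[int(b[1]),int(b[0])].round(4),at_z(q,b,.066).round(4))
E
```

```text
8.6 [0.5816 0.215  0.2577]
278 222 [0.5642 0.241  0.031 ]
360 222 [0.6075 0.2316 0.031 ]
278 290 [0.5547 0.2026 0.0311]
360 290 [0.6002 0.1929 0.0312]
318 255 [0.5813 0.2181 0.0311]
225 260 [0.5246 0.2204 0.0144]
420 240 [0.6411 0.2097 0.0151]
side [336.1, 294.9] 0.88 [0.4669 0.189  0.0829] [0.4724 0.1771 0.066 ]
```

The module is level, with its top 16.3 mm above the plate, so it rests on the spring contacts. Next is the clamp. I'll straddle the knob with the pads (45 mm opening) and push with the trailing pad along the arc.

```bash
cat > arc.py <<'E'
from h import *
POST=np.array([.5679,.1411])
def pose(phi,s,r=.1):
    c,n=np.cos(phi),np.sin(phi); return POST+r*np.array([c,n])+s*np.array([-n,c]), phi+np.pi/2  # TCP xy, tool-y yaw
def rel(phi,s,z,T,r=.1):
    xy,yw=pose(phi,s,r); d=np.r_[xy,z]-T[:3,3]; y0=np.arctan2(T[1,1],T[0,1]); roll=-((yw-y0+np.pi)%(2*np.pi)-np.pi)
    return (T[:3,:3].T@d).round(4),round(roll,3)
E
python3 - <<'E'
from arc import *
o,T=tool(); print(o["q"].round(3),T[:3,3].round(4),rel(2.768,0,.29,T))
E
```

```text
[ 0.234  0.173  1.74  -0.     1.231  0.445] [0.5817 0.215  0.2574] (array([-0.059 , -0.0967, -0.0324]), np.float64(1.733))
```

Emit:
{"name": "apply_moves", "arguments": {
  "plan": [
    [0.06, 0, 0, -0.032, 0.12],
    [0.06, -0.02, -0.03, -0.032, 0.24],
    [0.06, -0.04, -0.06, -0.032, 0.36],
    [0.06, -0.059, -0.097, -0.032, 0.48],
    [0.06, -0.059, -0.097, -0.032, 0.6],
    [0.06, -0.059, -0.097, -0.032, 0.72],
    [0.06, -0.059, -0.097, -0.032, 0.84],
    [0.06, -0.059, -0.097, -0.032, 0.96],
    [0.06, -0.059, -0.097, -0.032, 1.08],
    [0.06, -0.059, -0.097, -0.032, 1.2],
    [0.06, -0.059, -0.097, -0.032, 1.32],
    [0.06, -0.059, -0.097, -0.032, 1.44]
  ]
}}

```text
t: 9.85
tool_pos: [0.4747, 0.1777, 0.2903]
tool_rot: [3.138, -0.135, -0.001]
contact_force: [0.1, -0.3, -0.0]
opening: 0.0602
grip_force: 0.0
```

Emit:
{"name": "apply_moves", "arguments": {
  "plan": [
    [0.055, 0, 0, 0, 0.12],
    [0.055, 0, 0, 0, 0.24],
    [0.055, 0, 0, 0, 0.293],
    [0.055, 0, 0, 0, 0.293],
    [0.055, 0, 0, 0, 0.293],
    [0.055, 0, 0, 0, 0.293]
  ]
}}

```text
t: 10.35
tool_pos: [0.4748, 0.1777, 0.2906]
tool_rot: [3.087, -0.581, -0.001]
contact_force: [0.2, -0.8, 0.6]
opening: 0.055
grip_force: 0.0
```

```bash
python3 - <<'E'
from arc import *
o,T=tool(); print(o["t"],o["q"].round(3),T.round(4),o["contact_force"],rel(2.768,0,.24,T)); p=shot("wrist"); im=p["img"]; cv2.imwrite("pics/w8.png",im); c=cloud(p)
hsv=cv2.cvtColor(im,cv2.COLOR_BGR2HSV); m=((hsv[...,0]<6)|(hsv[...,0]>174))&(hsv[...,1]>150)&(hsv[...,2]>90)&(c[...,2]>.04)&(c[...,2]<.1)
v,u=np.nonzero(m); print(m.sum(),u.min(),u.max(),v.min(),v.max()); P=c[m]; t=P[P[:,2]>np.percentile(P[:,2],90)-.004]; print("top",t.mean(0).round(4),len(t),(t.min(0)).round(4),t.max(0).round(4)); k=t.mean(0)[:2]-POST; print("r,phi",np.hypot(*k),np.arctan2(k[1],k[0])); print("in tool",(T[:3,:3].T@(t.mean(0)-T[:3,3])).round(4))
E
```

```text
10.35 [ 0.211 -0.133  1.99   0.     1.285  2.154] [[ 9.316e-01 -3.634e-01 -4.000e-04  4.748e-01]
 [-3.634e-01 -9.316e-01 -1.000e-04  1.777e-01]
 [-3.000e-04  2.000e-04 -1.000e+00  2.906e-01]
 [ 0.000e+00  0.000e+00  0.000e+00  1.000e+00]] [ 0.19820131 -0.78977629  0.60942162] (array([0.    , 0.0001, 0.0506]), np.float64(0.002))
1335 303 337 242 290
top [0.4765 0.1777 0.0863] 799 [0.4676 0.1695 0.0834] [0.4844 0.1862 0.0886]
r,phi 0.0984805815139976 2.7611459128277893
in tool [ 0.0016 -0.0006  0.2043]
```

View pics/w8.png

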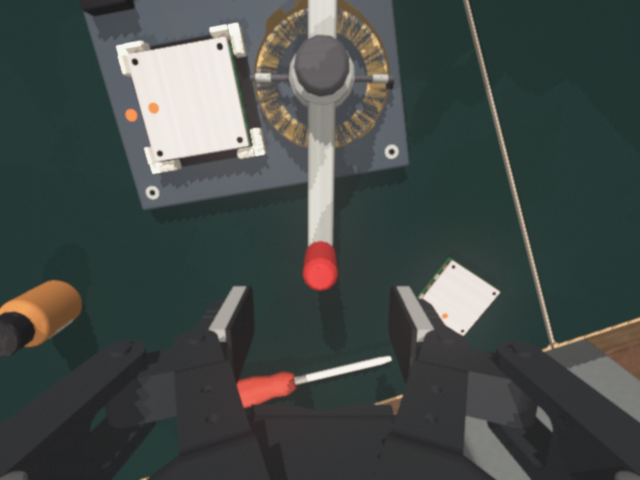

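The picture shows the red knob at (320,268), centred between the pads. Descending around it.

Emit:
{"name": "apply_moves", "arguments": {
  "plan": [
    [0.045, 0.001, 0, 0.03, 0],
    [0.045, 0.001, 0, 0.058, 0],
    [0.045, 0.001, 0, 0.058, 0],
    [0.045, 0.001, 0, 0.058, 0],
    [0.045, 0.001, 0.005, 0.058, 0],
    [0.045, 0.001, 0.009, 0.058, 0],
    [0.045, 0.001, 0.009, 0.058, 0]
  ]
}}

```text
t: 10.98
tool_pos: [0.4731, 0.1685, 0.2347]
tool_rot: [-3.086, 0.583, -0.005]
contact_force: [-0.2, 0.1, -0.2]
opening: 0.0447
grip_force: 0.0
```

```bash
python3 - <<'E'
from arc import *
o,T=tool(); print(o["t"],T[:3,3].round(4),o["contact_force"],o["opening"],rel(2.768,0.009,.232,T,.099))
r=.099;s=.0135
for D in np.arange(.05,.65,.05): print(D.round(2),round(r*(1-np.cos(D))+s*np.sin(D),4),round(r*np.sin(D)+s*(np.cos(D)-1),4))
E
```

```text
10.9833 [0.4731 0.1685 0.2347] [-0.15975342  0.07106943 -0.24755675] 0.04469638857422913 (array([-0.0007, -0.0001,  0.0027]), np.float64(0.0))
0.05 0.0008 0.0049
0.1 0.0018 0.0098
0.15 0.0031 0.0146
0.2 0.0047 0.0194
0.25 0.0064 0.0241
0.3 0.0084 0.0287
0.35 0.0106 0.0331
0.4 0.0131 0.0375
0.45 0.0157 0.0417
0.5 0.0186 0.0458
0.55 0.0217 0.0498
0.6 0.0249 0.0535
```

Emit:
{"name": "apply_moves", "arguments": {
  "plan": [
    [0.045, 0, 0.0045, 0, 0],
    [0.045, 0.001, 0.009, 0, -0.05],
    [0.045, 0.002, 0.014, 0, -0.1],
    [0.045, 0.003, 0.019, 0, -0.15],
    [0.045, 0.003, 0.019, 0, -0.15]
  ]
}}

```text
t: 11.4
tool_pos: [0.4685, 0.1495, 0.2336]
tool_rot: [-3.122, 0.35, -0.002]
contact_force: [-1.0, 0.7, -0.3]
opening: 0.0448
grip_force: 0.0
```

Emit:
{"name": "apply_moves", "arguments": {
  "plan": [
    [0.045, 0.001, 0.005, 0, -0.05],
    [0.045, 0.002, 0.01, 0, -0.1],
    [0.045, 0.003, 0.0145, 0, -0.15],
    [0.045, 0.0045, 0.0195, 0, -0.2],
    [0.045, 0.0045, 0.0195, 0, -0.2]
  ]
}}

```text
t: 11.82
tool_pos: [0.4687, 0.1297, 0.2334]
tool_rot: [-3.141, 0.038, -0.001]
contact_force: [0.8, -0.2, -0.2]
opening: 0.0447
grip_force: 0.0
```

Emit:
{"name": "apply_moves", "arguments": {
  "plan": [
    [0.045, 0.001, 0.005, 0, -0.05],
    [0.045, 0.002, 0.01, 0, -0.1],
    [0.045, 0.003, 0.0145, 0, -0.15],
    [0.045, 0.0045, 0.0195, 0, -0.2],
    [0.045, 0.0045, 0.0195, 0, -0.2]
  ]
}}

```text
t: 12.23
tool_pos: [0.4728, 0.1103, 0.2332]
tool_rot: [3.13, 0.275, 0.001]
contact_force: [0.5, 0.9, 0.0]
opening: 0.0453
grip_force: 0.0
```

```bash
cat > knob.py <<'E'
from arc import *
def knob():
    o,T=tool(); p=shot("wrist"); im=p["img"]; c=cloud(p)
    hsv=cv2.cvtColor(im,cv2.COLOR_BGR2HSV); m=((hsv[...,0]<6)|(hsv[...,0]>174))&(hsv[...,1]>150)&(hsv[...,2]>70)&(c[...,2]>.04)&(c[...,2]<.11)
    n,l,s,ce=cv2.connectedComponentsWithStats(m.astype(np.uint8)); i=1+np.argmax(s[1:,4]); P=c[l==i]; zt=np.percentile(P[:,2],95); t=P[P[:,2]>zt-.004]; k=t[:,:2].mean(0)-POST
    ph=np.arctan2(k[1],k[0])%(2*np.pi)
    print("t",o["t"],"F",o["contact_force"].round(1),"knob px",ce[i].round(0),"ztop",zt.round(4),"r",np.hypot(*k).round(4),"turn",(ph-2.7436).round(3),"in tool",(T[:3,:3].T@(np.r_[k+POST,.086]-T[:3,3])).round(4))
    d=T[:3,3][:2]-POST; print("tool polar",np.hypot(*d).round(4),(np.arctan2(d[1],d[0])%(2*np.pi)-2.7436).round(3),"yaw-based",((np.arctan2(T[1,1],T[0,1])-np.pi/2-2.7436)%(2*np.pi)).round(3),"q",o["q"].round(2))
    cv2.imwrite("pics/k_last.png",im)
E
python3 -c "from knob import *; knob()"
```

```text
t 12.2333 F [0.5 0.9 0. ] knob px [287. 319.] ztop 0.0875 r 0.0981 turn 0.587 in tool [ 0.0009 -0.0124  0.1472]
tool polar 0.1 0.711 yaw-based 0.573 q [ 0.08 -0.11  2.07 -0.    1.18  1.47]
```

Emit:
{"name": "apply_moves", "arguments": {
  "plan": [
    [0.045, 0.001, 0.005, 0, -0.05],
    [0.045, 0.002, 0.01, 0, -0.1],
    [0.045, 0.003, 0.0145, 0, -0.15],
    [0.045, 0.003, 0.0145, 0, -0.15]
  ]
}}

```text
t: 12.62
tool_pos: [0.4782, 0.0968, 0.233]
tool_rot: [3.1, 0.508, 0.001]
contact_force: [-0.1, -0.4, 1.1]
opening: 0.045
grip_force: 0.0
```

```bash
python3 -c "from knob import *; knob()"
```

```text
t 12.6167 F [-0.1 -0.4  1.1] knob px [287. 319.] ztop 0.0875 r 0.098 turn 0.734 in tool [ 0.0012 -0.0123  0.147 ]
tool polar 0.1001 0.857 yaw-based 0.723 q [ 0.05 -0.1   2.07 -0.    1.18  1.29]
```

Emit:
{"name": "apply_moves", "arguments": {
  "plan": [
    [0.045, 0.001, 0.005, 0, -0.05],
    [0.045, 0.002, 0.01, 0, -0.1],
    [0.045, 0.003, 0.0145, 0, -0.15],
    [0.045, 0.003, 0.0145, 0, -0.15]
  ]
}}

```text
t: 13.0
tool_pos: [0.4854, 0.0844, 0.2328]
tool_rot: [-3.052, -0.739, 0.001]
contact_force: [-1.5, 1.9, 1.0]
opening: 0.045
grip_force: 1.1
```

```bash
python3 -c "from knob import *; knob()"
```

```text
t 13.0 F [-1.5  1.9  1. ] knob px [285. 318.] ztop 0.0879 r 0.0992 turn 0.863 in tool [ 0.0002 -0.0135  0.1469]
tool polar 0.1001 1.001 yaw-based 0.873 q [ 0.02 -0.09  2.06  0.    1.18  1.12]
```

The force is rising, so the ramp starts at about 0.85 (setting about +0.34). I expect the crest near 1.98.

Emit:
{"name": "apply_moves", "arguments": {
  "plan": [
    [0.045, 0.001, 0.005, 0, -0.05],
    [0.045, 0.002, 0.01, 0, -0.1],
    [0.045, 0.003, 0.0145, 0, -0.15],
    [0.045, 0.0045, 0.0195, 0, -0.2],
    [0.045, 0.0045, 0.0195, 0, -0.2]
  ]
}}

```text
t: 13.47
tool_pos: [0.498, 0.0694, 0.2328]
tool_rot: [-2.961, -1.04, 0.004]
contact_force: [-4.0, 2.9, 3.7]
opening: 0.0447
grip_force: 2.5
```

```bash
python3 -c "from knob import *; knob()"
```

```text
t 13.4667 F [-4.   2.9  3.7] knob px [283. 315.] ztop 0.0907 r 0.0991 turn 1.035 in tool [ 0.0006 -0.0155  0.1468]
tool polar 0.1001 1.196 yaw-based 1.073 q [-0.01 -0.06  2.03  0.    1.18  0.88]
```

Climbing normally (5 N, knob up 3 to 4 mm). Continuing.

Emit:
{"name": "apply_moves", "arguments": {
  "plan": [
    [0.045, 0.001, 0.005, 0, -0.05],
    [0.045, 0.002, 0.01, 0, -0.1],
    [0.045, 0.003, 0.0145, 0, -0.15],
    [0.045, 0.0045, 0.0195, 0, -0.2],
    [0.045, 0.0045, 0.0195, 0, -0.2]
  ]
}}

```text
t: 13.93
tool_pos: [0.5134, 0.0572, 0.2326]
tool_rot: [-2.842, -1.331, 0.006]
contact_force: [-4.4, 2.7, 3.6]
opening: 0.045
grip_force: 2.7
```

```bash
python3 -c "from knob import *; knob()"
```

```text
t 13.9333 F [-4.4  2.7  3.6] knob px [282. 327.] ztop 0.0948 r 0.0982 turn 1.252 in tool [ 0.0014 -0.0133  0.1466]
tool polar 0.1 1.393 yaw-based 1.274 q [-0.03 -0.03  2.    0.    1.18  0.66]
```

Emit:
{"name": "apply_moves", "arguments": {
  "plan": [
    [0.045, 0.001, 0.005, 0, -0.05],
    [0.045, 0.002, 0.01, 0, -0.1],
    [0.045, 0.003, 0.0145, 0, -0.15],
    [0.045, 0.0045, 0.0195, 0, -0.2],
    [0.045, 0.0045, 0.0195, 0, -0.2]
  ]
}}

```text
t: 14.4
tool_pos: [0.5323, 0.0475, 0.2328]
tool_rot: [2.698, 1.609, 0.0]
contact_force: [-0.2, 0.1, -0.3]
opening: 0.0448
grip_force: 0.0
```

```bash
python3 -c "from knob import *; knob()"
```

```text
t 14.4 F [-0.2  0.1 -0.3] knob px [284. 329.] ztop 0.0959 r 0.0983 turn 1.485 in tool [ 0.001  -0.0121  0.1468]
tool polar 0.1001 1.606 yaw-based 1.473 q [-0.05  0.01  1.96 -0.    1.17  0.45]
```

Emit:
{"name": "apply_moves", "arguments": {
  "plan": [
    [0.045, 0.001, 0.005, 0, -0.05],
    [0.045, 0.002, 0.01, 0, -0.1],
    [0.045, 0.003, 0.0145, 0, -0.15],
    [0.045, 0.0045, 0.0195, 0, -0.2],
    [0.045, 0.0065, 0.024, 0, -0.25],
    [0.045, 0.0065, 0.024, 0, -0.25]
  ]
}}

```text
t: 14.95
tool_pos: [0.5565, 0.0418, 0.2329]
tool_rot: [2.476, 1.932, 0.0]
contact_force: [0.4, 0.4, 0.2]
opening: 0.0451
grip_force: 0.0
```

```bash
python3 -c "from knob import *; knob()"
```

```text
t 14.95 F [0.4 0.4 0.2] knob px [284. 330.] ztop 0.0961 r 0.0984 turn 1.734 in tool [ 0.0007 -0.0121  0.1469]
tool polar 0.0999 1.855 yaw-based 1.723 q [-0.06  0.07  1.9  -0.    1.17  0.19]
```

Emit:
{"name": "apply_moves", "arguments": {
  "plan": [
    [0.045, 0.001, 0.005, 0, -0.05],
    [0.045, 0.002, 0.01, 0, -0.1],
    [0.045, 0.003, 0.0145, 0, -0.15],
    [0.045, 0.003, 0.0145, 0, -0.15]
  ]
}}

```text
t: 15.33
tool_pos: [0.5711, 0.0413, 0.2328]
tool_rot: [2.325, 2.113, 0.0]
contact_force: [-0.0, -0.5, -0.2]
opening: 0.0447
grip_force: 0.1
```

```bash
python3 -c "from knob import *; knob()"
```

```text
t 15.3333 F [-0.  -0.5 -0.2] knob px [284. 330.] ztop 0.0963 r 0.0985 turn 1.878 in tool [ 0.0006 -0.0123  0.1468]
tool polar 0.0999 2.001 yaw-based 1.873 q [-0.06  0.1   1.87 -0.    1.17  0.04]
```

Now small steps around the expected crest.

Emit:
{"name": "apply_moves", "arguments": {
  "plan": [
    [0.045, 0.0005, 0.0025, 0, -0.025],
    [0.045, 0.001, 0.005, 0, -0.05],
    [0.045, 0.0015, 0.0075, 0, -0.075],
    [0.045, 0.0015, 0.0075, 0, -0.075]
  ]
}}

```text
t: 15.72
tool_pos: [0.5792, 0.042, 0.2331]
tool_rot: [2.241, 2.2, 0.002]
contact_force: [-0.3, -0.8, 0.5]
opening: 0.0449
grip_force: 0.0
```

```bash
python3 -c "from knob import *; knob()"
```

```text
t 15.7167 F [-0.3 -0.8  0.5] knob px [314. 317.] ztop 0.088 r 0.0987 turn 2.07 in tool [ 0.0009 -0.0017  0.1471]
tool polar 0.0998 2.082 yaw-based 1.951 q [-0.06  0.12  1.85  0.    1.18 -0.04]
```

The handle has dropped into its notch (knob down 8 mm, turned 2.07) and stands free between the pads. Retreating straight up and checking.

Emit:
{"name": "apply_moves", "arguments": {
  "plan": [
    [0.045, 0, -0.001, -0.02, 0],
    [0.045, 0, -0.001, -0.05, 0],
    [0.045, 0, -0.001, -0.09, 0],
    [0.045, 0, -0.001, -0.12, 0],
    [0.045, -0.04, -0.001, -0.12, 0],
    [0.045, -0.05, -0.001, -0.12, 0],
    [0.045, -0.05, -0.001, -0.12, 0],
    [0.045, -0.05, -0.001, -0.12, 0]
  ]
}}

```text
t: 16.43
tool_pos: [0.5765, -0.0084, 0.3521]
tool_rot: [-2.244, -2.197, 0.0]
contact_force: [-0.5, -0.2, -0.0]
opening: 0.0449
grip_force: 0.0
```

```bash
python3 - <<'E'
from knob import *
knob()
p=shot("wrist"); c=cloud(p); cv2.imwrite("pics/w9.png",p["img"])
for r in eyes.outline_of("module",p)[:2]:
    q=cv2.erode(r["region"].astype(np.uint8),np.ones((5,5)))>0; print(r["box"],r["confidence"],np.percentile(c[q][:,2],[10,25,50,75]).round(4))
b=c[...,2]; R2=np.array([[np.cos(-.208),-np.sin(-.208)],[np.sin(-.208),np.cos(-.208)]]); J=(c[...,:2]-POST)@R2
m=(np.abs(J[...,0]-62)>0)&(J[...,0]>45e-3)&(J[...,0]<75e-3)&(J[...,1]>-.02)&(J[...,1]<.09); print("plate z",np.median(b[m]),m.sum())
E
```

```text
t 16.4333 F [-0.5 -0.2 -0. ] knob px [316. 166.] ztop 0.0871 r 0.1017 turn 2.036 in tool [ 0.0478 -0.0025  0.2661]
tool polar 0.1498 2.026 yaw-based 1.948 q [-0.14 -0.02  1.78  0.    1.39 -0.12]
[144.7, 456.0, 177.7, 480.0] 0.79 [0.0095 0.0099 0.0103 0.0107]
[47.1, 41.1, 130.2, 123.5] 0.64 [0.0115 0.012  0.0125 0.013 ]
plate z 0.015010857045493708 2700
```

View pics/w9.png

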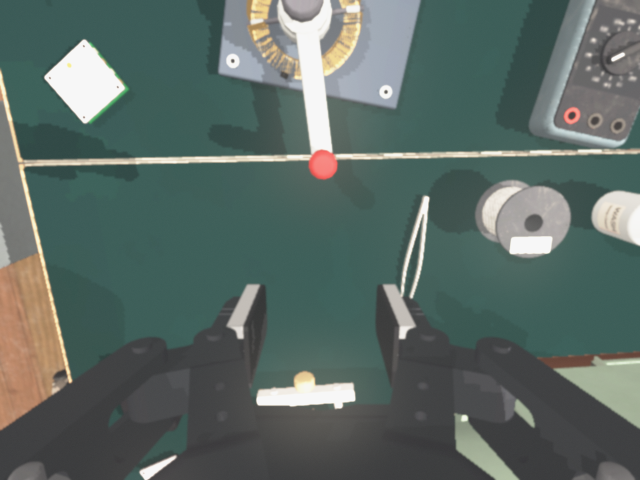

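The handle stands in its notch, knob at (322,165), but the nest is out of view. I'll shift to see the module.

Emit:
{"name": "apply_moves", "arguments": {
  "plan": [
    [0.045, 0.04, 0, 0, 0],
    [0.045, 0.08, 0, 0, 0],
    [0.045, 0.12, 0, 0, 0],
    [0.045, 0.14, 0, 0, 0],
    [0.045, 0.14, 0, 0, 0],
    [0.045, 0.14, 0, 0, 0],
    [0.045, 0.14, 0, 0, 0]
  ]
}}

```text
t: 17.17
tool_pos: [0.5792, 0.1321, 0.3522]
tool_rot: [-2.241, -2.201, 0.002]
contact_force: [0.2, -0.2, 0.2]
opening: 0.0449
grip_force: 0.0
```

```bash
python3 - <<'E'
from knob import *
o,T=tool(); p=shot("wrist"); c=cloud(p); cv2.imwrite("pics/w10.png",p["img"]); print(T[:3,3].round(4))
R2=np.array([[np.cos(-.208),-np.sin(-.208)],[np.sin(-.208),np.cos(-.208)]]); J=(c[...,:2]-POST)@R2*1000-[0,78]; z=c[...,2]
def med(x0,x1,y0,y1):
    m=(J[...,0]>x0)&(J[...,0]<x1)&(J[...,1]>y0)&(J[...,1]<y1); return np.median(z[m]).round(4),int(m.sum())
for n,b in {"mod NW":(-27,-20,15,26),"mod NE":(20,27,15,26),"mod SW":(-27,-20,-26,-15),"mod SE":(20,27,-26,-15),"plate W":(-50,-42,-20,20),"plate E":(45,55,-20,20)}.items(): print(n,med(*b))
hsv=cv2.cvtColor(p["img"],cv2.COLOR_BGR2HSV); m=(hsv[...,1]>120)&(hsv[...,0]<22)&(hsv[...,2]>150)
n,l,s,ce=cv2.connectedComponentsWithStats(m.astype(np.uint8))
for i in range(1,n):
    a=J[int(ce[i][1]),int(ce[i][0])]
    if s[i,4]>20 and abs(a[0])<30 and 5<a[1]<55: print(ce[i].round(1),s[i,4],"top",((at_z(p,ce[i],.025)[:2]-POST)@R2*1000-[0,78]).round(1),"plate",((at_z(p,ce[i],.012)[:2]-POST)@R2*1000-[0,78]).round(1))
E
```

```text
[0.5792 0.1321 0.3522]
mod NW (np.float64(0.0282), 154)
mod NE (np.float64(0.0281), 153)
mod SW (np.float64(0.0478), 129)
mod SE (np.float64(0.0282), 134)
plate W (np.float64(0.0151), 569)
plate E (np.float64(0.0151), 679)
[335.   51.6] 77 top [ 0.1 40.3] plate [ 0.1 42.8]
[329.4  79.2] 34 top [-0.3 21.3] plate [-0.4 23. ]
```

The module top is 13.1 mm above the plate, so it is fully pressed and level, and its dot is within 0.5 mm. Handing in.

```bash
python3 -c "from station import ctrl; print(ctrl.finish_job())"
```

```text
the job is handed in; nothing more can be done
None
```

I laid the largest module in the nest with its orange dot at the jig's dot and swung the clamp into its notch. The last measurement showed the module pressed flat and its dot within about 0.5 mm. The job is handed in; no verdict came back.

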